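# Sweep the carving offcuts into the scrap tray

## Task

Pull the green scrap tray under the carving board out to its stop, then use the sweeping block to sweep all five offcuts off the board into the tray, without touching any offcut with the gripper. Leave the tray out and stand the sweeping block upright on the bench again; do not disturb the little wooden figure on the board or the other things on the bench.

Things in the scene. Friction and masses are not known exactly. Their poses are not given: they have to be found in the camera images.
- board: fixed carving board: plywood top 256 (x) x 300 (y) mm, upper face 54 mm above the bench, between wooden cheeks along both 300 mm sides (inner faces at x = +-128 mm, 10 mm thick, top 66 mm above the bench); the other two edges are open above the top. The tray slides out beyond the edge at y = -150 mm. Origin on the bench under the board's centre, z up; yaw within 0.22 rad of 0
- tray (a joint): how far the green scrap tray under the board is pulled out, m: 0 shut, 0.14 at its stop; starts 0 to 0.03. It slides along board -y. About 3 N of runner friction plus a light return spring (8 N/m) resist the pull; the friction holds it wherever it is left
- tray_handle (a point): point in the tray's red pull tab, which is 18 mm wide (board x), sticks out 45 mm from the tray front (board y) and spans 12 to 40 mm above the bench; the point is 26 mm out from the tray front, 30 mm above the bench; axes as the board's. Moves with the tray
- tray_mid (a point): point on the tray's floor, 72 mm inside the outer face of its front: the centre of the 136 mm long opening when the tray is at its stop; axes as the board's, moves with the tray. The tray is 252 (board x) x 180 mm, walls 4 mm thick, rims 38 mm and floor 10 mm above the bench
- sweeper: sweeping block, 160 g, 80 mm tall, standing on the bench: a foot 146 (x) x 30 (y) x 34 (z) mm, blue with a black rubber lower edge, and on top a pale wooden grip 80 (x) x 24 (y) mm from 34 to 80 mm above its underside. Origin at the centre of its underside; x along the blade, z up
- figure: finished pale wooden figure, 85 mm tall, on a dark round base 34 mm across, standing loose on the board near the edge at board y = +150 mm, away from the tray; origin at the centre of its underside. Must not be disturbed
- jar: amber glass jar with black lid, 68 mm across, 95 mm tall, on the bench; origin under its centre. Bystander
- glue: white glue bottle with a yellow label, 60 mm across, 170 mm tall; origin under its centre. Bystander
- pliers: pliers with orange handles, about 175 mm long, lying on the bench; origin at the underside near the pivot. Bystander
- gouge: carving tool with a wooden handle, 190 mm long, lying on the bench; origin under its middle. Bystander
- blank: pale wooden block 75 x 45 x 35 mm on the bench; origin under its centre. Bystander
- offcut1: offcut: dark brown wooden block 42 x 24 x 20 mm tall, loose on the board; origin at the centre of its underside
- offcut2: offcut: mid-brown wooden block 34 x 30 x 16 mm tall, loose on the board; origin at the centre of its underside
- offcut3: offcut: reddish L-shaped wooden piece 40 x 26 x 22 mm tall, loose on the board; origin at the centre of its underside
- offcut4: offcut: dark brown wooden block 28 x 26 x 24 mm tall, loose on the board; origin at the centre of its underside
- offcut5: offcut: mid-brown wooden block 40 x 22 x 18 mm tall, loose on the board; origin at the centre of its underside
Not all that is in view belongs to the job. Of the things that look like the sweeper, the smaller one is meant.

How it is judged (in metres and radians):
On the way, in this order (a step that is already met when the one before it is completed fails the run):
1. the scrap tray is pulled out to its stop, the offcuts not yet in it (value of joint tray above 0.132 m and not (x of offcut1 in the frame of tray_mid between -0.125 and 0.125 m and y of offcut1 in the frame of tray_mid above -0.075 m and ((y of offcut1 in the frame of tray_mid below 0.062 m and z of offcut1 in the frame of tray_mid below 0.06 m) or (y of offcut1 in the frame of tray_mid below 0.1 m and z of offcut1 in the frame of tray_mid below 0.04 m))) and not (x of offcut2 in the frame of tray_mid between -0.125 and 0.125 m and y of offcut2 in the frame of tray_mid above -0.075 m and ((y of offcut2 in the frame of tray_mid below 0.062 m and z of offcut2 in the frame of tray_mid below 0.06 m) or (y of offcut2 in the frame of tray_mid below 0.1 m and z of offcut2 in the frame of tray_mid below 0.04 m))) and not (x of offcut3 in the frame of tray_mid between -0.125 and 0.125 m and y of offcut3 in the frame of tray_mid above -0.075 m and ((y of offcut3 in the frame of tray_mid below 0.062 m and z of offcut3 in the frame of tray_mid below 0.06 m) or (y of offcut3 in the frame of tray_mid below 0.1 m and z of offcut3 in the frame of tray_mid below 0.04 m))) and not (x of offcut4 in the frame of tray_mid between -0.125 and 0.125 m and y of offcut4 in the frame of tray_mid above -0.075 m and ((y of offcut4 in the frame of tray_mid below 0.062 m and z of offcut4 in the frame of tray_mid below 0.06 m) or (y of offcut4 in the frame of tray_mid below 0.1 m and z of offcut4 in the frame of tray_mid below 0.04 m))) and not (x of offcut5 in the frame of tray_mid between -0.125 and 0.125 m and y of offcut5 in the frame of tray_mid above -0.075 m and ((y of offcut5 in the frame of tray_mid below 0.062 m and z of offcut5 in the frame of tray_mid below 0.06 m) or (y of offcut5 in the frame of tray_mid below 0.1 m and z of offcut5 in the frame of tray_mid below 0.04 m)))), for 0.2 s.
2. all five offcuts are in the tray (x of offcut1 in the frame of tray_mid between -0.125 and 0.125 m and y of each of offcut1, offcut2, offcut3, offcut4, offcut5 in the frame of tray_mid above -0.075 m and ((y of offcut1 in the frame of tray_mid below 0.062 m and z of offcut1 in the frame of tray_mid below 0.06 m) or (y of offcut1 in the frame of tray_mid below 0.1 m and z of offcut1 in the frame of tray_mid below 0.04 m)) and x of offcut2 in the frame of tray_mid between -0.125 and 0.125 m and ((y of offcut2 in the frame of tray_mid below 0.062 m and z of offcut2 in the frame of tray_mid below 0.06 m) or (y of offcut2 in the frame of tray_mid below 0.1 m and z of offcut2 in the frame of tray_mid below 0.04 m)) and x of offcut3 in the frame of tray_mid between -0.125 and 0.125 m and ((y of offcut3 in the frame of tray_mid below 0.062 m and z of offcut3 in the frame of tray_mid below 0.06 m) or (y of offcut3 in the frame of tray_mid below 0.1 m and z of offcut3 in the frame of tray_mid below 0.04 m)) and x of offcut4 in the frame of tray_mid between -0.125 and 0.125 m and ((y of offcut4 in the frame of tray_mid below 0.062 m and z of offcut4 in the frame of tray_mid below 0.06 m) or (y of offcut4 in the frame of tray_mid below 0.1 m and z of offcut4 in the frame of tray_mid below 0.04 m)) and x of offcut5 in the frame of tray_mid between -0.125 and 0.125 m and ((y of offcut5 in the frame of tray_mid below 0.062 m and z of offcut5 in the frame of tray_mid below 0.06 m) or (y of offcut5 in the frame of tray_mid below 0.1 m and z of offcut5 in the frame of tray_mid below 0.04 m))), for 0.2 s.
At the end, for the whole second after the job is handed in: tray within 8 mm of its stop; all five offcuts at rest inside its walls, none left on the board (one may lie on another or partly under the board); sweeping block at rest, upright within 0.12 rad, its underside within 6 mm of the bench, so not on the board or in the tray (all of step 2 and value of joint tray above 0.132 m and linear speed of each of offcut1, offcut2, offcut3, offcut4, offcut5, sweeper below 0.03 m/s and height (world z) of sweeper below 0.006 m and angle between sweeper's own z axis and vertical below 0.12 rad); the robot touches nothing.
It fails at once if the gripper or arm touches an offcut (contact force between any of the fingers, the arm and offcut1 above 0.5 N or contact force between any of the fingers, the arm and offcut2 above 0.5 N or contact force between any of the fingers, the arm and offcut3 above 0.5 N or contact force between any of the fingers, the arm and offcut4 above 0.5 N or contact force between any of the fingers, the arm and offcut5 above 0.5 N).
It fails at once if the wooden figure is moved more than 15 mm or tipped (distance of figure from where it was at the start of the episode above 0.015 m or angle between figure's own z axis and vertical above 0.4 rad).
It fails at once if another thing on the bench (jar, glue bottle, pliers, carving tool, pale block) is moved more than 25 mm (distance of any of jar, glue, pliers, gouge, blank from where it was at the start of the episode above 0.025 m).
It also fails if it takes over 72 s, if anything falls off the work surface, if the arm or the gripper's body presses on something with over 40 N, if the wrist force passes 120 N, or if a joint passes its speed limit or range.

## Robot

A 6-joint arm with a two-finger parallel gripper is mounted at the origin on the work surface. World frame = base frame: x ahead of the robot, y to its left, z up, the work surface at z = 0. Lengths are in mm, angles in rad, forces in N, time in s.
With the tool pointing down it reaches from about 300 to 775 mm from the base axis. Payload 14.6 kg.
Tool frame: the origin (TCP) lies on the centre line of the jaws, within the pads' length; the fingertips stand 19 mm ahead of it and the grasp point (between the pads) is the TCP (bot.tip_reach is the distance from the TCP to the fingertips, in mm); z points along the fingers, y is the line along which they close (so a half turn about z gives the same grasp; the last joint's range is limited). The gripper opens to 85 mm and grips with 20 to 120 N. Pads are 22 mm wide; open, the fingers measure 114 mm over their backs; the gripper's body (76 mm by 85 mm) begins 54 mm behind the grasp point. The pads swing forward as they close: fully open they stand 13 mm farther back than shut.
Start: joints at [-1.308, 0.3, 1.521, -0, 1.321, -0.067], TCP at [178.112, -520.351, 250.281] pointing down, gripper open.
Joint ranges: [-3.03, 3.03], [-0.79, 2.21], [0.23, 2.52], [-1.04, 4.18], [0, 3.07], [-2.55, 2.55]. Speed limits (rad/s): [2.22, 2.22, 2.57, 3.14, 3.14, 3.14].

## Interface

Orientations are given as a unit quaternion [w, x, y, z].
In Python, from rig import bot gives the robot as it stands. Calls block until the motion is done:
- bot.move_to(position, orientation): joint-space move of the TCP to a pose.
- bot.servo_line(position, attitude=None, speed=150, until_force=None): straight line of the TCP; attitude=None keeps the orientation; speed is the mean speed in mm/s. With until_force (N) it stops when the force on the tool has changed by that much, and returns True; else False.
- bot.move_joints(angles): joint-space move.
- bot.move_gripper(opening, grip_force=None): finger opening in mm; grip_force is the grip in N (None keeps the last); returns when the fingers have stopped.
- bot.dwell(seconds).
- bot.ik(position, orientation): joint angles nearest the present ones, or None.
- bot.read_state(): the state.
- bot.read_camera(name): name is "side" or "top"; returns a dict with "image" (400x640x3 uint8, blue, green, red), "depth" (400x640 float32, mm along the optical axis (not along the pixel's ray), 0 where there is no reading), "fovy" (degrees; the focal length in pixels is half the picture's height over the tangent of half this angle, whatever the lens; pixels are square), "cx", "cy" (the principal point, pixels), "eye" and "attitude" of the camera in the world. Camera axes: x right, y down, z forward; pixel columns grow to the right and rows downward; lengths in mm; the calibration is good to about 2 mm. A picture is of the moment at which its call begins.
A pose or a line that the arm cannot do raises bot.MotionError and nothing moves.
- bot.finish_job(): hands the job in; it is judged then, once.
The state is a dict: "clock": time; "joint_positions": joint angles; "qvel": joint speeds; "effort": joint torques, N m; "ee_pos": TCP position; "tool_rot": TCP orientation; "ft_force": force on the tool from outside, world axes, zero at the start; "moment": the same for the moment, N m; "grip_width": finger opening in mm; "grip_force": force on a finger pad.
Only numpy, scipy, OpenCV 4.12 (cv2) and the standard library are available. Lean on these libraries where they do the work, as an engineer would, in place of code of your own. Each camera call takes 0.05 s, during which the arm holds its last target. There are 200 camera calls.

## Working session

There is one attempt and no reset: what is moved stays moved. The work goes in short steps, each a Python script; the robot and the scene stay as the last script left them, time stands still between calls to the robot, and variables do not carry over. Pictures are saved under pics/ and viewed, at most 10 in all, crops included, and the job is handed in when it is done.

```bash
ls; mkdir -p pics
cat > h.py <<'E'
import numpy as np, cv2
from rig import bot
from scipy.spatial.transform import Rotation as R
def rot(q): return R.from_quat([q[1],q[2],q[3],q[0]]).as_matrix()
def cam(n):
    c=bot.read_camera(n); np.savez(f'{n}.npz',**{k:np.asarray(v) for k,v in c.items()}); return c
def load(n): return dict(np.load(f'{n}.npz'))
def pts(c):
    h,w=c['depth'].shape; f=h/2/np.tan(np.radians(c['fovy'])/2)
    u,v=np.meshgrid(np.arange(w),np.arange(h)); d=c['depth']
    A=np.asarray(c['attitude']); A=A if A.shape==(3,3) else rot(A)
    p=np.stack([(u-c['cx'])/f*d,(v-c['cy'])/f*d,d],-1)@A.T+np.asarray(c['eye'])
    p[d==0]=np.nan; return p
E
python3 - <<'E'
from h import *
for n in('top','side'):
    c=cam(n); cv2.imwrite(f'pics/{n}0.png',c['image']); print(n,c['fovy'],c['cx'],c['cy'],c['eye'],c['attitude'])
print(bot.read_state())
E
```

```text
pics
top 43.40448222663683 318.6183653977257 189.4524780417167 [ 171.74248597   47.66787245 1435.02478437] [ 0.06757685 -0.68253415  0.72377935 -0.07565684]
side 47.017640320553134 310.037299423862 191.45366990857735 [ 116.60515032 1067.0304171   860.63306648] [ 0.07626333 -0.1486519   0.878495   -0.44758581]
{'clock': 0.1, 'joint_positions': array([-1.30760366e+00,  3.00410804e-01,  1.52153250e+00,  3.31769041e-05,
        1.32071295e+00, -6.65837060e-02]), 'qvel': array([ 0.00024345, -0.00107766, -0.00121309, -0.00112695,  0.0001437 ,
        0.00018242]), 'effort': array([ 8.77303628e-04, -5.44378638e+01, -3.62369871e+01, -9.38795665e-05,
        3.03729372e-03,  4.48483968e-05]), 'ee_pos': array([ 178.06847401, -520.16799559,  249.77493498]), 'tool_rot': array([-5.30810153e-04,  9.86437250e-01,  1.64137956e-01, -3.62015654e-05]), 'ft_force': array([ 0.29101211, -0.38760028,  0.43248561]), 'moment': array([-0.03524774,  0.01516774,  0.02071572]), 'grip_force': 0.0, 'grip_width': 85.34525155589833}
```

View pics/top0.png

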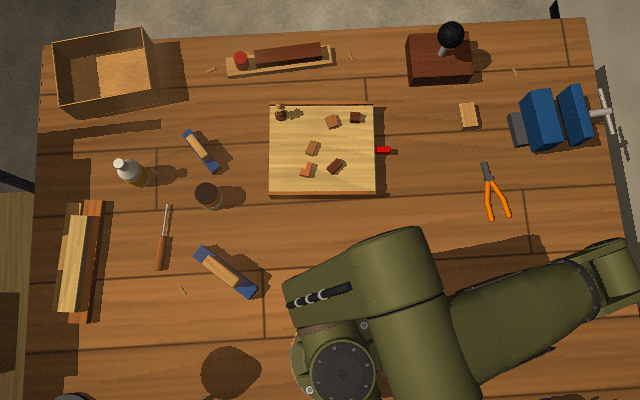

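View pics/side0.png

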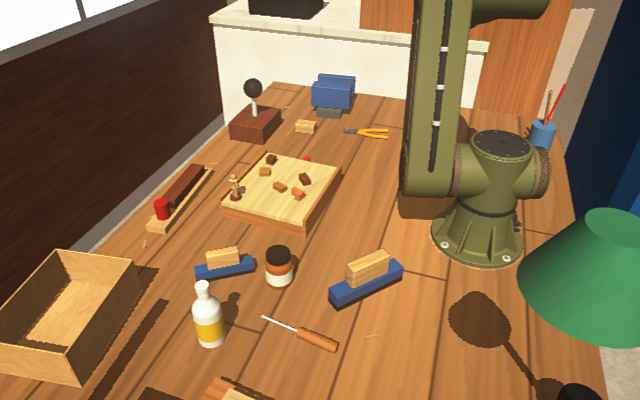

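Top view: small sweeper at (201,150), larger decoy at (226,272), board spanning about (269–376, 104–196), red tab at (384,150), figure at (281,112). The offcuts are at (333,121), (355,117), (312,148), (336,166) and (307,170). The side view confirms this layout.

```bash
cat > m.py <<'E'
from h import *
def rect(m,P):
    q=P[m][:,:2]; return cv2.minAreaRect(q.astype(np.float32))
def comps(mask,P,amin=12):
    n,l,s,c=cv2.connectedComponentsWithStats(mask.astype(np.uint8))
    for i in range(1,n):
        if s[i,4]>=amin:
            m=l==i; yield m,s[i,4],c[i],rect(m,P)
E
python3 - <<'E'
from m import *
for n in('top','side'):
    c=load(n);P=pts(c);z=P[...,2];im=c['image'];hsv=cv2.cvtColor(im,cv2.COLOR_BGR2HSV)
    print('==',n)
    v,u=np.mgrid[:400,:640]
    if n=='top': box=(u>255)&(u<400)&(v>95)&(v<205); sw=(u>170)&(u<230)&(v>115)&(v<182)
    else: box=(u>215)&(u<345)&(v>145)&(v<240); sw=(u>190)&(u<259)&(v>240)&(v<285)
    top=box&(z>48)&(z<60); print('board med z',np.median(z[top]))
    k=cv2.morphologyEx(top.astype(np.uint8),cv2.MORPH_OPEN,np.ones((3,3)))>0
    print('board rect',rect(k,P))
    ch=box&(z>61)&(z<69)
    for m,a,cc,r in comps(ch,P,40): print('cheek?',a,cc.round(),r,np.median(z[m]))
    red=((hsv[...,0]<6)|(hsv[...,0]>174))&(hsv[...,1]>200)&(hsv[...,2]>120)&box
    for m,a,cc,r in comps(red,P,5): print('red',a,cc.round(),r,np.percentile(z[m],[5,50,95]))
    br=box&(z>64)
    for m,a,cc,r in comps(br,P,8): print('obj',a,cc.round(),np.round(r[0]),np.round(r[1]),round(r[2]),np.percentile(z[m],[50,95]).round())
    blue=sw&(hsv[...,0]>100)&(hsv[...,0]<130)&(hsv[...,1]>90)
    print('blue',blue.sum(),rect(blue&(z>28)&(z<40),P),np.median(z[blue]))
    g=sw&(z>70)&(z<90); print('grip',g.sum(),rect(g,P),np.median(z[g]))
    if n=='top':
        for m,a,cc,r in comps((z>20)&(u<400)&(u>100)&(v>100)&(v<230)&~box,P,20): print('thing',a,cc.round(),r,np.percentile(z[m],95))
c=load('top');cv2.imwrite('pics/crop1.png',cv2.resize(c['image'][90:210,170:410],None,fx=3.3,fy=3.3,interpolation=cv2.INTER_CUBIC))
E
```

```text
== top
board med z 53.1472160349424
board rect ((578.75634765625, 8.59423828125), (299.9032897949219, 255.6338653564453), 87.2813720703125)
cheek? 314 [320. 102.] ((708.2323608398438, 2.7523345947265625), (297.643798828125, 12.772933006286621), 86.71514892578125) 64.79443827559169
cheek? 45 [281. 116.] ((676.889404296875, 118.26704406738281), (22.908761978149414, 33.83460235595703), 37.96681594848633) 63.94807938199983
cheek? 358 [322. 193.] ((443.6895446777344, 15.974456787109375), (297.8299255371094, 12.013870239257812), 87.26953125) 65.24740311087191
red 65 [383. 149.] ((566.6466064453125, -169.68685913085938), (36.33195495605469, 14.387706756591797), 87.6380844116211) [34.26831692 39.4280295  43.38947072]
obj 157 [279. 108.] [692. 125.] [55. 58.] 87 [104. 137.]
obj 23 [290. 102.] [713.  92.] [26. 10.] 84 [68. 70.]
obj 11 [297. 102.] [711.  68.] [12. 10.] 87 [66. 70.]
obj 8 [302. 102.] [711.  56.] [ 4. 10.] 60 [66. 68.]
obj 24 [309. 102.] [709.  36.] [29. 10.] 87 [66. 70.]
obj 78 [335. 102.] [705. -37.] [101.  12.] 87 [66. 71.]
obj 19 [361. 102.] [ 702. -114.] [23.  9.] 90 [67. 70
[... 2616 characters left out ...]
 [101.  10.] 86 [66. 68.]
obj 86 [305. 177.] [516. -26.] [24. 47.] 41 [71. 74.]
obj 156 [235. 184.] [699.  80.] [ 32. 117.] 25 [104. 135.]
obj 79 [280. 185.] [572.  38.] [25. 41.] 61 [69. 73.]
obj 15 [226. 191.] [713. 111.] [ 8. 34.] 2 [65. 66.]
obj 96 [298. 192.] [511.  53.] [28. 47.] 56 [73. 76.]
obj 11 [324. 189.] [442.   8.] [17.  7.] 73 [65. 67.]
obj 15 [321. 195.] [443.  38.] [10. 33.] 3 [65. 66.]
obj 57 [311. 209.] [447. 112.] [101.  11.] 88 [65. 67.]
blue 561 ((595.33642578125, 357.8414001464844), (142.7567901611328, 35.26972961425781), 36.0103874206543) nan
grip 275 ((594.3421020507812, 356.8302917480469), (79.8896713256836, 26.574798583984375), 35.710853576660156) 77.42462497399367
```

View pics/crop1.png

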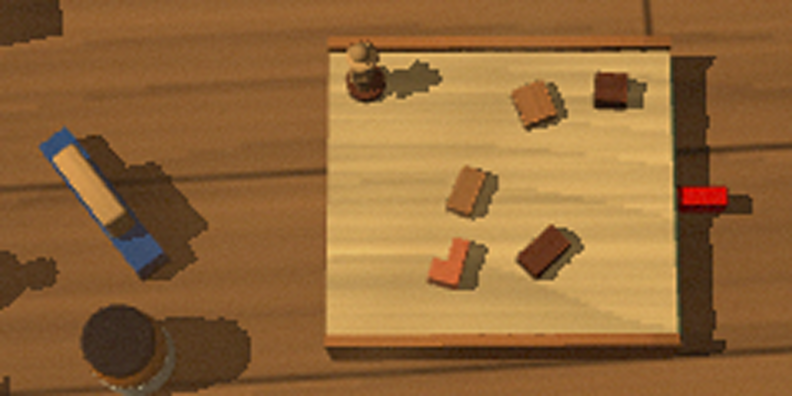

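```bash
cat >> h.py <<'E'
YAW=-0.051; C=np.array([575.5,8.5])
BX=np.array([np.cos(YAW),np.sin(YAW)]); BY=np.array([-BX[1],BX[0]])
def W(x,y,z): return [*(C+x*BX+y*BY),z]
def B(p): d=np.asarray(p)[...,:2]-C; return np.stack([d@BX,d@BY],-1)
def down(a):  # quaternion, tool down, jaws closing along world direction angle a
    y=np.array([np.cos(a),np.sin(a),0]); z=np.array([0,0,-1.]); x=np.cross(y,z)
    q=R.from_matrix(np.stack([x,y,z],1)).as_quat(); return [q[3],q[0],q[1],q[2]]
def st(t=''):
    s=bot.read_state(); print(t,'t',round(s['clock'],2),'tcp',np.round(s['ee_pos'],1),'F',np.round(s['ft_force'],1),'w',round(s['grip_width'],1),'gf',round(float(s['grip_force']),1))
E
python3 - <<'E'
from h import *
q0=bot.read_state()['joint_positions']
for nm,p,a in [('tab',W(0,-177,35),YAW),('tabp',W(0,-177,35),YAW+np.pi)]:
    for z in(35,150): print(nm,np.round(bot.ik([*p[:2],z],down(a)),2))
a0=np.radians(35.6)+np.pi/2   # placeholder: blade axis angle printed below
for k in(-1,0,1):
    print('sw',k,bot.ik([596,358,150],down(a0+k*np.pi)))
    print('sweep',k,bot.ik(W(0,60,160),down(YAW+np.pi/2+k*np.pi)),bot.ik(W(0,-160,160),down(YAW+np.pi/2+k*np.pi)))
E
```

```text
tab [-0.35  0.64  1.56 -0.    0.93 -0.3 ]
tab [-0.35  0.49  1.51 -0.    1.15 -0.3 ]Traceback (most recent call last):
  File "<stdin>", line 4, in <module>
    return _wrapfunc(a, 'round', decimals=decimals, out=out)
    return _wrapit(obj, method, *args, **kwds)
    result = getattr(arr, method)(*args, **kwds)
TypeError: unsupported operand type(s) for *: 'NoneType' and 'float'
```

Run:
```python
from h import *
q=down(YAW)
bot.move_gripper(45); bot.move_to(W(0,-179,140),q)
bot.servo_line(W(0,-179,32),speed=120); st('down')
bot.move_gripper(10,40); st('grip')
p=np.array(bot.read_state()['ee_pos'])
hit=bot.servo_line([*(p[:2]-BY*146),p[2]],speed=90,until_force=18); st('pull %s'%hit)
p2=np.array(bot.read_state()['ee_pos']); print('moved',B(p2)-B(p))
bot.dwell(0.3)
bot.move_gripper(45); st('rel')
bot.servo_line([*p2[:2],140],speed=200)
bot.move_to([330,-330,300],q)
c=cam('top'); cv2.imwrite('pics/crop2.png',cv2.resize(c['image'][90:210,250:470],None,fx=3.3,fy=3.3,interpolation=cv2.INTER_CUBIC)); st()
```

```text
down t 3.56 tcp [ 566.8 -170.4   32.8] F [-1.   0.8  0.3] w 45.0 gf 0.0
grip t 3.91 tcp [ 567.9 -170.5   33. ] F [11.7 -0.5 -1.3] w 17.2 gf 45.4
pull True t 5.29 tcp [ 561.1 -306.    33. ] F [-1.7  5.4  6. ] w 17.3 gf 46.5
moved [ 1.09216322e-01 -1.35664035e+02]
rel t 5.97 tcp [ 560.5 -306.1   31.8] F [ 0.6 -0.6  1. ] w 44.7 gf 0.0
 t 7.81 tcp [ 330.6 -330.   299. ] F [ 0.6 -0.1 -0.1] w 45.2 gf 0.0
```

View pics/crop2.png

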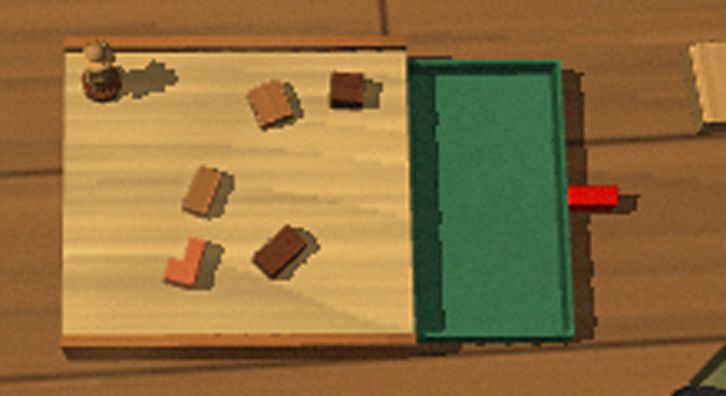

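The tray is out, with the red tab now at about (437,149) in the full image, and the five offcuts have not moved. Next I'll grasp the small sweeper and sweep the robot-side lane.

```bash
sed -i 's/C=np.array(\[575.5,8.5\])/C=np.array([576.5,8.5])/' h.py
cat > s.py <<'E'
from m import *
A=np.radians(35.6)-np.pi/2; QS=down(A); QB=down(YAW-np.pi/2); S=[596,357.8]
def look(name):
    bot.move_to([330,-330,330],down(-.8-.95)); c=cam('top'); P=pts(c)
    cv2.imwrite(f'pics/{name}.png',cv2.resize(c['image'][90:210,250:470],None,fx=3.3,fy=3.3,interpolation=cv2.INTER_CUBIC)); st(name)
def sweep(x,y0,zg,y1=-160,speed=70,h=56):
    bot.move_to(W(x,y0,zg+160),QB)
    print('contact',bot.servo_line(W(x,y0,zg+h),speed=120,until_force=12)); st('at board')
    print('sweep hit',bot.servo_line(W(x,y1,zg+h),speed=speed,until_force=30)); st('swept')
    p=bot.read_state()['ee_pos']; bot.servo_line([p[0],p[1],zg+160],speed=200)
E
python3 - <<'E'
from s import *
c=load('top');P=pts(c);z=P[...,2];hsv=cv2.cvtColor(c['image'],cv2.COLOR_BGR2HSV)
v,u=np.mgrid[:400,:640]
red=((hsv[...,0]<6)|(hsv[...,0]>174))&(hsv[...,1]>200)&(hsv[...,2]>120)&(u>410)&(u<460)&(v>130)&(v<170)
print('tab y range',B(P[red])[:,1].min(),B(P[red])[:,1].max())
bot.move_gripper(60); bot.move_to([*S,160],QS); bot.servo_line([*S,60],speed=120,until_force=10); st('at')
bot.move_gripper(10,70); st('gr'); s=bot.read_state()
assert 20<s['grip_width']<29
zg=s['ee_pos'][2]; np.save('zg.npy',zg)
bot.servo_line([*S,220],speed=150); st('lift')
sweep(-32,100,zg); look('crop3')
E
```

```text
tab y range -334.09746561839813 -290.22470005270395
at t 11.74 tcp [596.4 358.   61. ] F [-0.2  0.6  0.6] w 60.2 gf 0.0
gr t 12.16 tcp [596.3 357.9  60.7] F [-0.6 -1.7  5.5] w 23.2 gf 69.2
lift t 13.38 tcp [595.7 357.7 218.8] F [-0.1 -0.6 -2.3] w 23.1 gf 68.5
contact False
at board t 15.38 tcp [550.  110.1 117.5] F [-0.2 -0.3 -1.4] w 23.5 gf 68.7
sweep hit False
swept t 19.25 tcp [ 536.4 -149.6  116.7] F [-1.1  0.5 -1.5] w 23.5 gf 68.7
crop3 t 21.1 tcp [ 330.7 -329.5  329.2] F [ 0.1  1.2 -1.8] w 23.5 gf 68.6
```

View pics/crop3.png

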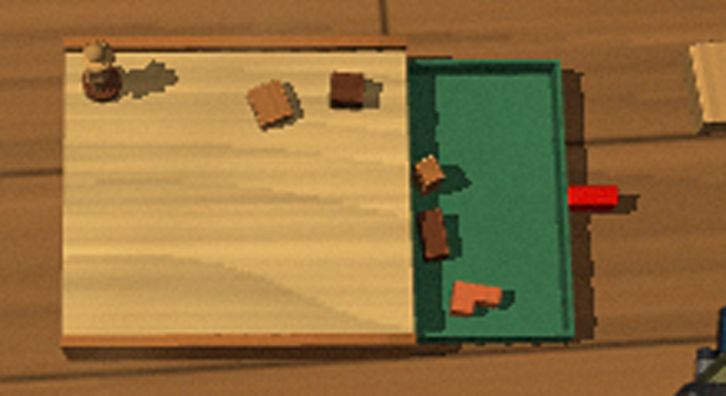

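The first lane is clear: three offcuts lie in the tray at crop (430,172), (433,234) and (475,297). Two remain on the board at (272,103) and (347,90).

Run:
```python
from s import *
zg=float(np.load('zg.npy')); sweep(48,40,zg); look('crop4')
```

```text
contact False
at board t 23.9 tcp [626.9  46.  117.6] F [ 0.4 -0.4 -1.7] w 23.5 gf 68.8
sweep hit False
swept t 26.91 tcp [ 616.3 -153.6  116.7] F [-0.1  0.3 -1.6] w 23.3 gf 68.7
crop4 t 28.95 tcp [ 330.7 -329.7  329.4] F [ 0.6  0.5 -1.2] w 23.2 gf 68.6
```

View pics/crop4.png

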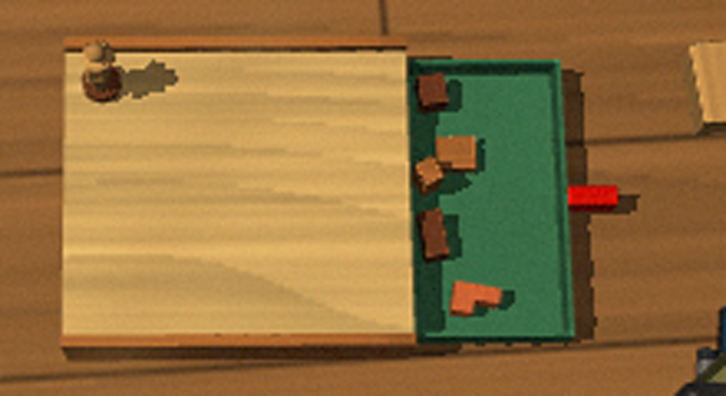

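All five offcuts are in the tray: crop (433,92), (456,153), (430,172), (433,234), (475,297). The board is clear and the figure hasn't moved. I'll put the sweeper back in its original place.

Run:
```python
from s import *
zg=float(np.load('zg.npy'))
bot.move_to([*S,220],QS); bot.servo_line([*S,zg+12],speed=120)
print(bot.servo_line([*S,zg-4],speed=15,until_force=5)); st('down')
bot.move_gripper(60); st('open'); bot.servo_line([*S,220],speed=120)
look('fin'); c=load('top'); P=pts(c); z=P[...,2]; v,u=np.mgrid[:400,:640]
sw=(u>170)&(u<230)&(v>115)&(v<182)
g=sw&(z>70)&(z<90); print('grip',g.sum(),rect(g,P),np.median(z[g]))
cv2.imwrite('pics/fin2.png',cv2.resize(c['image'][80:240,150:480],None,fx=2.4,fy=2.4,interpolation=cv2.INTER_CUBIC))
```

```text
True
down t 33.73 tcp [596.  357.7  60.7] F [-0.9 -0.6  5.6] w 23.4 gf 69.4
open t 34.17 tcp [595.5 357.5  59.7] F [-0.6  0.3 -0.7] w 60.2 gf 0.0
fin t 38.34 tcp [ 330.4 -329.8  329.9] F [-0.1  0.1 -0. ] w 60.2 gf 0.0
grip 235 ((594.5452270507812, 357.7154541015625), (80.76695251464844, 23.961999893188477), 35.904563903808594) 78.37672367505866
```

View pics/fin2.png

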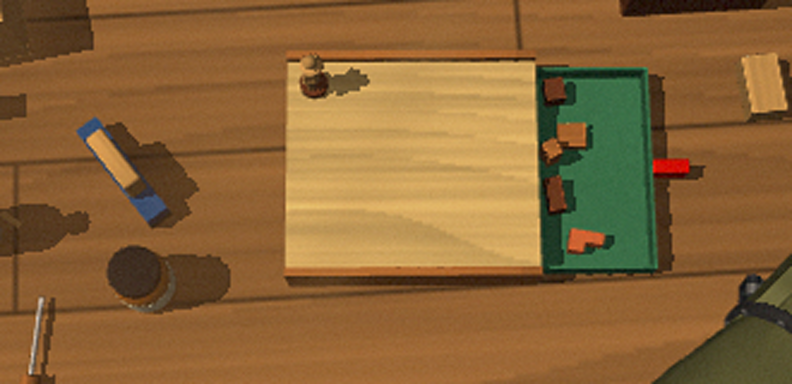

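The sweeper stands upright on the bench at (120,170), the tray is out with all five offcuts in it, and the figure and the other bench items in view are where they were.

```bash
python3 -c "
from rig import bot
print(bot.finish_job())"
```

```text
the job is handed in; nothing more can be done
None
```

I handed the job in at about 38 s of the 72 s allowed: the tray is out at its stop with all five offcuts in it, the sweeping block stands upright where it started, and the final picture shows the figure undisturbed; no verdict was returned.

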